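# Index the tube carousel four clicks and open its hatch

## Task

Advance the tube carousel by exactly four places: turn the blue dial on its sloping face clockwise by four clicks from where it stands now, and let go of it. Then press the teal hatch inward at its orange spot until the catch lets go, and let it swing fully open. Leave the bottles, the slide box and the dish round the carousel where they are.

Things in the scene. Friction and masses are not known exactly. Their poses are not given: they have to be found in the camera images.
- cabinet: Tube carousel, fixed: white and grey case 300 mm wide, about 215 deep, 190 high. Its flat face slopes to the robot: the outward normal leans 0.61 rad (35 deg) from vertical towards the case's own -x. Origin on the table 135 mm below the face's centre; -x front, y left, z up. On the face (u up the slope, y left) it spans u +-100, y +-150 mm; dial axis u 0, y -35; hatch u -50..50, y 11..89.
- dial (a joint): Turn of the blue dial, rad, growing clockwise as seen facing it; stops at 0 and 4.19. A spring click stop holds it at every multiple of 0.349 rad (20 deg); about 0.2 N m turns it past a click, and past half way it snaps into the next rest. Four clicks are 1.396 rad. It starts at rest in one of the first four positions (0 to 1.05).
- dial_grip (a point): Point on the dial's axis to grip at, 33 mm out from the face. Black skirt 68 mm across (its top 11 mm out from the face), blue grip bar 60 mm long, 16 mm thick, its top 45 mm out. Axes turn with the dial: z out of the face, x along the bar towards its end with the white line, y across the bar.
- dial_pointer (a point): White-lined end of the blue bar, 30 mm from the dial's axis, 33 mm out from the face. Turns with the dial.
- hatch (a joint): Opening of the teal hatch, rad: about 0 shut and caught, -0.06 pressed fully in, 1.75 fully open (past square to the face). Hinged on its upper edge. A spring (about 2.5 N at the orange spot) pushes it open; the catch lets go when the spot is pressed in by 2 to 5 mm. The hatch then swings up and away by itself within 2 s, once the tool has drawn back 100 mm or more square to the face.
- hatch_press (a point): Centre of the orange spot, 24 mm across, on the hatch's outer surface near its lower free edge, 83 mm down the slope from the hinge. The hatch is 100 mm (along the slope) by 78 mm, 6 mm thick, 1 mm proud of the face when shut. Axes when shut: z out of the face, x up the slope.
- slide_box: Bystander: blue and white carton, 62 x 84 x 32 mm, on the table in front of the carousel. Origin at the centre of its underside.
- petri_a: Bystander: round dish, 60 mm across, 14 mm high, on the table in front of the carousel. Origin at the centre of its underside.
- reagent_a: Bystander: dropper bottle with blue cap, 33 mm across, 68 mm high, beside the carousel. Origin at the centre of its underside.
- reagent_b: Bystander: dropper bottle with red cap, 33 mm across, 62 mm high, beside the carousel. Origin at the centre of its underside.

How it is judged:
By the outcome, as a careful person would: the job done as asked, in the order asked, and still so for the second after the job is handed in, with the robot touching nothing.
It also fails if it takes over 48 s, if anything falls off the work surface, if the arm or the gripper's body presses on something with over 40 N, if the wrist force passes 120 N, or if a joint passes its speed limit or range.

## Robot

A 6-joint arm with a two-finger parallel gripper is mounted at the origin on a cart in front of the work surface, level with it; the furniture and walls round the work are solid. World frame = base frame: x ahead of the robot, y to its left, z up, the work surface at z = 0. Lengths are in m, angles in degrees, forces in N, time in s.
With the tool pointing down it reaches from about 0.3 to 0.75 m from the base axis. Payload 8.5 kg.
Tool frame: the origin (TCP) lies at the very end of the fingers, on their centre line; the grasp point (between the pads) lies env.pinch_z behind it (env.pinch_z is the distance from the TCP to the grasp point, in m); z points along the fingers, y is the line along which they close (so a half turn about z gives the same grasp; the last joint's range is limited). The gripper opens to 85 mm and grips with 20 to 120 N. Pads are 22 mm wide; open, the fingers measure 114 mm over their backs; the gripper's body (76 mm by 85 mm) begins 54 mm behind the grasp point. The pads swing forward as they close: fully open they stand 13 mm farther back than shut.
Start: joints at [58.253, 21.807, 74.336, -0, 83.858, -12.336], TCP at [0.183, 0.519, 0.231] pointing down, gripper open.
Joint ranges: [-178.18, 178.18], [-50.72, 133.34], [12.68, 142.11], [-81.47, 261.47], [9.98, 163.14], [-165.26, 165.26]. Speed limits (degrees/s): [136.94, 136.94, 180, 180, 180, 180].

## Interface

Orientations are given as a 3x3 rotation matrix whose columns are the frame's x, y, z axes.
In Python, from rig import telemetry, get_image, env gives the robot as it stands. The module is installed in compiled form; this text tells all that it offers.
- The arm moves only by the tool apply_moves, never from a script. Its argument "series" is a list of rows, each a list of 7 numbers: the shift along the tool's x, y, z in mm, then the turn, a rotation vector about the tool's x, y, z in degrees, then the opening, from 0 (shut) to 1 (fully open). A call has 1 to 12 rows; each row shifts and turns the commanded pose from where the row before left it, along the tool's axes as they then stand; what a row does not reach is not made up. A row lasts 1/8 s, in which the tool goes at most 62.5 mm and 10.7 degrees, less where a joint would pass 70% of its speed; a pose out of reach is approached as far as the arm can. A call with a gripper value outside its range is refused whole. The fingers move at their own pace and stop on an object; "grip_force" is the grip in N (left out, the last holds). Time passes only in rows, so rows that do not move let the fingers close. It gives the time, the measured TCP pose, the force, the opening and the grip force at its end, in the units of the state.
- telemetry.observe(): the state, without advancing time (a new reading comes with each control period).
- get_image(name): name is "scene" or "top" or "wrist"; returns a dict with "frame" (400x640x3 uint8, red, green, blue), "z_map" (400x640 float32, m along the optical axis (not along the pixel's ray), 0 where there is no reading), "vertical_fov" (degrees; the focal length in pixels is half the picture's height over the tangent of half this angle, whatever the lens; pixels are square), "cx", "cy" (the principal point, pixels), "eye" and "attitude" of the camera in the world; the wrist camera has in their place "mount" (4x4, takes a point from camera to tool coordinates, whose origin is the TCP and whose axes are the flange's). Camera axes: x right, y up, looking along -z (the intrinsics and any distortion apply to the point x, -y, -z); pixel columns grow to the right and rows downward; lengths in m; the calibration is good to about 2 mm. A picture is of the moment at which its call begins: read the wrist's pose just before it.
- env.close_job(): hands the job in; it is judged then, once.
The state is a dict: "time_s": time; "q": joint angles; "qvel": joint speeds; "joint_efforts": joint torques, N m; "position": TCP position; "tool_rot": TCP orientation; "ft_force": force on the tool from outside, world axes, zero at the start; "wrist_torque": the same for the moment, N m; "grip_width": finger opening in m; "gripper_force": force on a finger pad.
Only numpy, scipy, OpenCV 4.12 (cv2) and the standard library are available. Lean on these libraries where they do the work, as an engineer would, in place of code of your own. Each camera call takes 0.05 s, during which the arm holds its last target. There are 200 camera calls.

## Working session

There is one attempt and no reset: what is moved stays moved. The work goes in short steps, Python scripts to look and compute and a tool call to move; the robot and the scene stay as the last step left them, time stands still between calls to the robot, and variables do not carry over. Pictures are saved under pics/ and viewed, at most 10 in all, crops included, and the job is handed in when it is done.

Besides the shell and the picture viewer there is one more tool, called in YAML: its name, and indented under it one key for each argument. apply_moves: Moves the arm, as the interface text tells. Its arguments: {"type":"object","properties":{"series":{"type":"array"},"grip_force":{"type":"number"}},"required":["series"]}

```bash
mkdir -p pics
cat > h.py <<'E'
import numpy as np, cv2
from rig import telemetry, get_image, env
def shot(n,name):
    s=telemetry.observe(); im=get_image(n)
    cv2.imwrite(f'pics/{name}.png',im['frame'][:,:,::-1]); np.savez(f'pics/{name}.npz',s_pos=s['position'],s_rot=s['tool_rot'],**{k:np.asarray(v) for k,v in im.items()})
    return im,s
def cloud(name):
    d=np.load(f'pics/{name}.npz',allow_pickle=True); z=d['z_map']; H,W=z.shape
    f=H/2/np.tan(np.radians(float(d['vertical_fov']))/2)
    c,r=np.meshgrid(np.arange(W),np.arange(H))
    P=np.stack([(c-d['cx'])/f*z,-(r-d['cy'])/f*z,-z],-1)
    if 'mount' in d:
        M=d['mount']; P=P@M[:3,:3].T+M[:3,3]; P=P@np.asarray(d['s_rot']).reshape(3,3).T+d['s_pos']
    else:
        A=d['attitude']; P=P@A.reshape(3,3).T+d['eye']
    P[z==0]=np.nan
    return d['frame'],P
E
python3 - <<'E'
from h import *
for n in ['scene','top']:
    im,s=shot(n,n+'1'); print({k:v for k,v in im.items() if k not in('frame','z_map')})
print(s, env.pinch_z)
a=cv2.imread('pics/scene1.png');b=cv2.imread('pics/top1.png')
E
```

```text
{'vertical_fov': 43.02110448369867, 'cx': 321.2688178822106, 'cy': 200.78268977858647, 'eye': array([ 0.21641858, -0.71622817,  0.64967848]), 'attitude': array([[ 0.88799835,  0.2480942 , -0.38717979],
       [-0.45983655,  0.4735032 , -0.75122904],
       [-0.00304469,  0.84512957,  0.53455284]])}
{'vertical_fov': 44.45484192768528, 'cx': 321.5691286128026, 'cy': 198.41335282244364, 'eye': array([0.49300368, 0.04207305, 1.21721853]), 'attitude': array([[-0.02366687,  0.99600912, -0.08605641],
       [-0.99929275, -0.02105288,  0.0311572 ],
       [ 0.02922112,  0.08673294,  0.99580295]])}
{'time_s': 0.05, 'q': array([ 5.82521310e+01,  2.18420097e+01,  7.43833592e+01,  1.18267319e-04,
        8.38565121e+01, -1.23367560e+01]), 'qvel': array([ 0.03574616,  0.01537024, -0.01219709,  0.01512396,  0.03241361,
        0.04172333]), 'joint_efforts': array([ 2.26406271e-03, -4.49702775e+01, -2.31961226e+01, -2.54344650e-04,
        3.52174960e-03, -3.00063974e-06]), 'position': array([0.18265199, 0.5184945 , 0.23071042]), 'tool_rot': array([[-9.43158025e-01,  3.32343754e-01, -7.53708575e-04],
       [ 3.32344467e-01,  9.43157294e-01, -1.21418037e-03],
       [ 3.07340477e-04, -1.39565484e-03, -9.99998979e-01]]), 'ft_force': array([-0.20992432, -0.59866775, -1.02428926]), 'wrist_torque': array([ 0.03132671, -0.00804902,  0.0120735 ]), 'gripper_force': 0.0, 'grip_width': 0.08527412549654804} 0.0187
```

View pics/scene1.png

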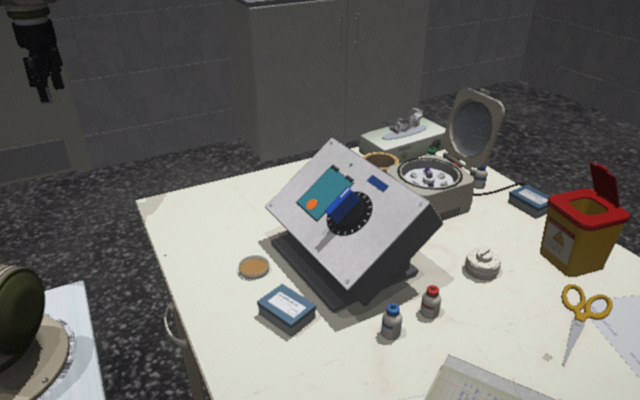

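View pics/top1.png

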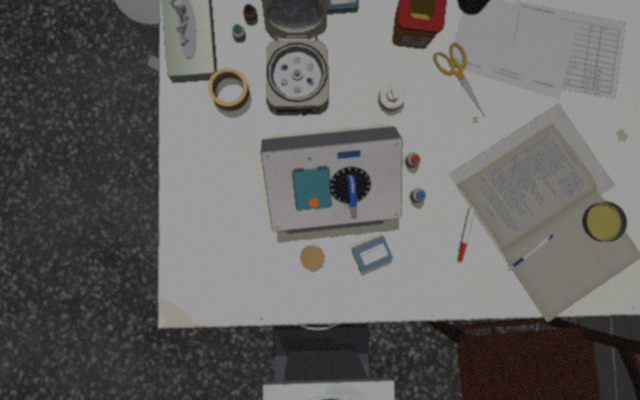

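The scene view shows the sloping face, with the dial near (350,212) and the orange spot near (312,204). In the top view the dial is at (350,186), the bar is nearly vertical in the image, and the spot is at (314,203). Next I'll fit the face.

```bash
cat > fit.py <<'E'
from h import *
import sys
def fit(name, box):
    F,P=cloud(name); r0,r1,c0,c1=box
    hsv=cv2.cvtColor(F,cv2.COLOR_RGB2HSV); m=np.zeros(F.shape[:2],bool); m[r0:r1,c0:c1]=1
    m&=~np.isnan(P[...,0])
    h,s,v=[hsv[...,i].astype(int) for i in range(3)]
    org=m&(h<18)&(s>150)&(v>100); teal=m&(h>84)&(h<101)&(s>110); blue=m&(h>104)&(h<125)&(s>150)&(v>60)
    grey=m&(s<40)&(v>90)
    Q=P[grey]; rng=np.random.default_rng(0); best=0
    for _ in range(300):
        a=Q[rng.choice(len(Q),3,False)]; n=np.cross(a[1]-a[0],a[2]-a[0]); n/=np.linalg.norm(n)+1e-12
        if abs(n[2]-np.cos(.61))>.06 and abs(n[2]+np.cos(.61))>.06: continue
        k=abs((Q-a[0])@n)<.003
        if k.sum()>best: best=k.sum();K=k
    c=Q[K].mean(0); n=np.linalg.svd(Q[K]-c,full_matrices=False)[2][2]; n*=np.sign(n[2])
    K=abs((Q-c)@n)<.004; 
    y=np.cross([0,0,1],-n*[1,1,0]*-1); yl=np.cross(n,[0,0,1]); yl/=np.linalg.norm(yl)
    if yl[1]<0: yl=-yl
    u=np.cross(yl,n); 
    if u[2]<0:u=-u
    R=np.stack([u,yl,n],1)
    return dict(F=F,P=P,c=c,R=R,Q=Q[K],org=org,teal=teal,blue=blue)
if __name__=='__main__':
  for nm,box in [('scene1',(130,300,260,445)),('top1',(125,235,258,408))]:
    o=fit(nm,box); R=o['R'];L=lambda p:(p-o['c'])@R
    print(nm,'n',R[:,2],'tilt',np.arccos(R[2,2]),'yaw',np.degrees(np.arctan2(-R[1,2],-R[0,2])))
    q=L(o['Q']).astype(np.float32); 
    print('ext',np.percentile(q,[.3,99.7],axis=0), len(q))
    b=cv2.minAreaRect(q[:,:2]*1000);print('rect',b)
    ctr=o['c']+R@np.array([(np.percentile(q[:,0],.3)+np.percentile(q[:,0],99.7))/2,(np.percentile(q[:,1],.3)+np.percentile(q[:,1],99.7))/2,0])
    print('face centre',ctr)
    for k in ['org','teal']:
        p=o['P'][o[k]]; l=(p-ctr)@R; print(k,len(p),np.median(p,0),'face',np.median(l,0), np.percentile(l,[2,98],axis=0)[:,:2].ravel())
    p=o['P'][o['blue']]; l=(p-ctr)@R; l=l[(abs(l[:,0])<.045)&(l[:,1]<.02)&(l[:,1]>-.09)&(l[:,2]>.03)&(l[:,2]<.06)]
    top=l
    print('bluetop',len(top),np.median(top,0)); (cc,sz,an)=cv2.minAreaRect((top[:,:2]*1000).astype(np.float32)); print(cc,sz,an)
    w=np.linalg.svd(top[:,:2]-top[:,:2].mean(0),full_matrices=False)[2][0]; print('bar dir u,y',w,top.mean(0))
    print('dial axis pt', ctr+R@np.array([0,-.035,0]))
E
python3 fit.py
python3 - <<'E'
from h import *
a=cv2.imread('pics/scene1.png')[180:250,290:400];b=cv2.imread('pics/top1.png')[150:225,285:395]
s=lambda x:cv2.convertScaleAbs(cv2.resize(x,(400,280),interpolation=cv2.INTER_CUBIC),alpha=1.5)
cv2.imwrite('pics/z1.png',np.hstack([s(a),s(b)]))
E
```

```text
scene1 n [-0.57097541 -0.04770287  0.81958009] tilt 0.6101185695876983 yaw 4.775758045550639
ext [[-0.17514299 -0.12528716 -0.00324187]
 [ 0.10396174  0.17617158  0.00340226]] 9693
rect ((-40.886199951171875, 26.51746368408203), (292.1151428222656, 306.33245849609375), 0.02940898947417736)
face centre [ 0.58008812 -0.02272195  0.11437999]
org 136 [0.58628221 0.01813999 0.11436989] face [0.01446291 0.04073378 0.00077065] [-0.00403041 -0.21616696  0.04408169  0.05986475]
teal 1159 [0.60824285 0.02783934 0.13970032] face [0.04136    0.04721955 0.00171118] [-0.00969137  0.01464161  0.08459773  0.08471697]
bluetop 173 [ 0.02685372 -0.03839439  0.04411458]
(26.77436637878418, -34.97172164916992) (17.381528854370117, 35.86079788208008) 89.65058898925781
bar dir u,y [-0.99973637  0.02296069] [ 0.02672384 -0.03711451  0.04336356]
dial axis pt [ 0.58300208 -0.05760043  0.11437999]
top1 n [-0.57117666 -0.04818231  0.81941179] tilt 0.6104122348429337 yaw 4.821840135660564
ext [[-0.10678224 -0.14910447 -0.00382553]
 [ 0.09608713  0.15285241  0.00382854]] 7816
rect ((-5.4579620361328125, 1.816741943359375), (206.8079071044922, 304.1431884765625), 0.12493707239627838)
face centre [ 0.61265388 -0.02035337  0.13622353]
org 56 [0.58004895 0.02722308 0.12140228] face [-0.03229808  0.05009199  0.00426531] [-0.04157238  0.04093576 -0.02223204  0.05906406]
teal 1107 [0.61338775 0.03070405 0.14141634] face [0.00695098 0.04977841 0.00176257] [-0.04334798  0.01375595  0.04540952  0.08560341]
bluetop 143 [-0.00106483 -0.03268839  0.04435178]
(1.7822246551513672, -35.08116912841797) (16.32872772216797, 57.294158935546875) 89.90223693847656
bar dir u,y [-0.99971209 -0.0239944 ] [ 0.00099343 -0.03361965  0.04334073]
dial axis pt [ 0.6155959  -0.0552295   0.13622353]
```

View pics/z1.png

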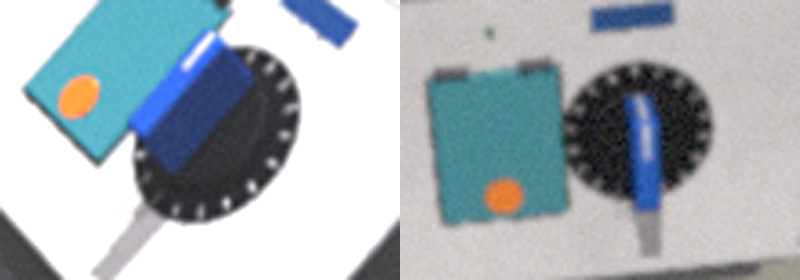

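The top and scene fits agree: dial axis on the face is about (0.6145,-0.0552,0.136), z is 0.136 against an expected 0.135, and the bar lies along u to within about 1°. The white end points up the slope. Target orientation is [-u, yl, -n]. I'll do the transit first.

apply_moves:
  series:
    - [0, 0, -50, 0, 0, 0, 1]
    - [0, 0, -50, 0, 0, 0, 1]
    - [-27, -24.5, 0, 0, 0, 0, 1]
    - [-27, -24.5, 0, 0, 0, 0, 1]
    - [-27, -24.5, 0, 0, 0, 0, 1]
    - [-27, -24.5, 0, 0, 0, 0, 1]
    - [-27, -24.5, 0, 0, 0, 0, 1]
    - [-27, -24.5, 0, 0, 0, 0, 1]
    - [-27, -24.5, 0, 0, 0, 0, 1]
    - [-27, -24.5, 0, 0, 0, 0, 1]
    - [-27, -24.5, 0, 0, 0, 0, 1]
    - [-27, -24.5, 0, 0, 0, 0, 1]

```text
time_s: 1.6
position: [0.3563, 0.1968, 0.3311]
tool_rot: [[-0.943, 0.332, -0.001], [0.332, 0.943, -0.0], [0.0, -0.0, -1.0]]
ft_force: [-0.1, -0.3, 0.2]
grip_width: 0.0853
gripper_force: 0.0
```

apply_moves:
  series:
    - [-27, -24.5, 0, 0, 0, 0, 1]
    - [-27, -24.5, 0, 0, 0, 0, 1]
    - [-27, -24.5, 0, 0, 0, 0, 1]
    - [-27, -24.5, 0, 0, 0, 0, 1]
    - [-27, -24.5, 0, 0, 0, 0, 1]
    - [-27, -24.5, 0, 0, 0, 0, 1]
    - [-27, -24.5, 0, 0, 0, 0, 1]
    - [-27, -24.5, 0, 0, 0, 0, 1]
    - [0, 0, 0, 0, 0, 0, 1]
    - [0, 0, 0, 0, 0, 0, 1]

```text
time_s: 2.85
position: [0.4943, -0.0582, 0.3311]
tool_rot: [[-0.943, 0.332, -0.001], [0.332, 0.943, 0.0], [0.001, 0.0, -1.0]]
ft_force: [-0.8, -0.1, -0.6]
grip_width: 0.0854
gripper_force: 0.0
```

```bash
cat > go.py <<'E'
from h import *
from scipy.spatial.transform import Rotation as Ro
n=np.array([-.571,-.048,.8195]);n/=np.linalg.norm(n)
yl=np.cross(n,[0,0,1]);yl/=np.linalg.norm(yl)
yl*=np.sign(yl[1]);u=np.cross(yl,n)
RT=np.stack([-u,yl,-n],1)
def rel(p,R=RT,q=True):
    s=telemetry.observe();T=np.asarray(s['tool_rot'])
    print('t',s['time_s'],'pos',s['position'].round(4),'q',s['q'].round(1))
    print('rotvec deg',Ro.from_matrix(T.T@R).as_rotvec(degrees=True).round(2))
    print('shift now-frame mm',(T.T@(p-s['position'])*1e3).round(1),'target-frame',(R.T@(p-s['position'])*1e3).round(1))
E
python3 -c "
from go import *
rel(np.array([.6145,-.0552,.136])+n*.13)"
```

```text
t 2.85 pos [ 0.4943 -0.0582  0.3311] q [-20.4  13.3  70.4   0.   96.3 -91. ]
rotvec deg [ -7.37 -34.47 -23.46]
shift now-frame mm [-44.5  12.3  88.6] target-frame [13.4 -7.  98.7]
```

apply_moves:
  series:
    - [0, 0, 0, -1.23, -5.75, -3.91, 1]
    - [0, 0, 0, -1.23, -5.75, -3.91, 1]
    - [0, 0, 0, -1.23, -5.75, -3.91, 1]
    - [0, 0, 0, -1.23, -5.75, -3.91, 1]
    - [0, 0, 0, -1.23, -5.75, -3.91, 1]
    - [0, 0, 0, -1.23, -5.75, -3.91, 1]
    - [6.7, -3.5, 25, 0, 0, 0, 1]
    - [6.7, -3.5, 25, 0, 0, 0, 1]
    - [0, 0, 0, 0, 0, 0, 1]
    - [0, 0, 0, 0, 0, 0, 1]

```text
time_s: 4.1
position: [0.5128, -0.0637, 0.2838]
tool_rot: [[-0.815, -0.085, 0.573], [-0.07, 0.996, 0.048], [-0.575, -0.001, -0.818]]
ft_force: [0.8, -0.1, 1.1]
grip_width: 0.0853
gripper_force: 0.0
```

Run:
```python
from go import *
rel(np.array([.6145,-.0552,.136])+n*.016)
im,s=shot('wrist','w1'); print(im['mount'])
```

```text
t 4.1 pos [ 0.5128 -0.0637  0.2838] q [ -30.1    3.3   98.3   25.    51.1 -136.1]
rotvec deg [-0.02  0.14  0.08]
shift now-frame mm [  1.5  -0.  163.6] target-frame [ 1.100e+00 -1.000e-01  1.636e+02]
[[ 2.34273444e-04  9.64729642e-01  2.63242592e-01  6.59818227e-02]
 [ 9.99999297e-01  8.00672379e-05 -1.18338190e-03 -1.32012399e-04]
 [-1.16272070e-03  2.63242684e-01 -9.64728945e-01 -1.43136760e-01]
 [ 0.00000000e+00  0.00000000e+00  0.00000000e+00  1.00000000e+00]]
```

View pics/w1.png

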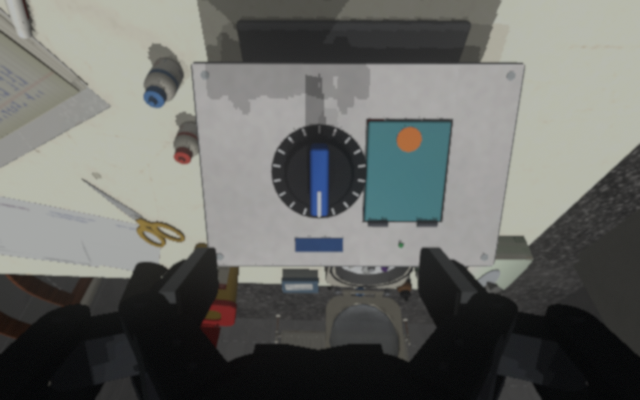

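The wrist view shows the dial centred at (319,172). The bar is vertical in the image with its white end at (319,205), which is up the slope. The spot is at (410,140). I'll measure from here.

```bash
cat > meas.py <<'E'
from go import *
import sys
def meas(name,C=np.array([.6145,-.0552,.136])):
    F,P=cloud(name); hsv=cv2.cvtColor(F,cv2.COLOR_RGB2HSV); h,s,v=[hsv[...,i].astype(int) for i in range(3)]
    R=np.stack([u,yl,n],1); l=(P-C)@R*1e3
    ok=~np.isnan(l[...,0])&(abs(l[...,0])<105)&(l[...,1]>-120)&(l[...,1]<190)
    g=ok&(s<45)&(v>90)&(abs(l[...,2])<12); 
    A=np.c_[l[g][:,:2],np.ones(g.sum())]; co=np.linalg.lstsq(A,l[g][:,2],rcond=None)[0]
    print('plane off mm',co[2],'slopes deg',np.degrees(co[:2]))
    near=ok&(np.hypot(l[...,0],l[...,1])<42)
    b=near&(h>102)&(h<128)&(s>120)&(l[...,2]>38)&(l[...,2]<50)
    t=l[b]; r=cv2.minAreaRect(t[:,:2].astype(np.float32)); w=np.linalg.svd(t[:,:2]-t[:,:2].mean(0),full_matrices=False)[2][0]; w*=np.sign(w[0])
    print('bar',b.sum(),r,'h',np.median(t[:,2]),'angle from u toward left deg',np.degrees(np.arctan2(w[1],w[0])))
    for nm,m in [('spot',ok&(h<18)&(s>150)&(l[...,0]<0)&(l[...,1]>30)),('teal',ok&(h>82)&(h<101)&(s>100)&(l[...,1]>30))]:
        if m.sum()>20:
            t=l[m]; r=cv2.minAreaRect(t[:,:2].astype(np.float32)); print(nm,m.sum(),r,'h',np.median(t[:,2]))
if __name__=='__main__': meas(sys.argv[1])
E
python3 meas.py w1
```

```text
plane off mm 0.03918363972408627 slopes deg [-0.01136851  0.01952002]
bar 1092 ((-0.5667686462402344, 1.2819361686706543), (15.408905029296875, 58.923545837402344), 89.73384857177734) h 44.71628069724563 angle from u toward left deg -0.37429711747174316
spot 381 ((-33.21497344970703, 85.90666961669922), (20.223543167114258, 19.962392807006836), 49.49940872192383) h 3.685406509548607
teal 6633 ((-0.24512100219726562, 85.61907958984375), (95.77100372314453, 75.81582641601562), 0.12940408289432526) h 1.8376617472775114
```

The bar and hatch match the stated geometry within about 1 mm. Approach, then grip.

apply_moves:
  series:
    - [1.9, 0.9, 20, 0, 0.1, 0.1, 0.6]
    - [0, 0, 25, 0, 0, 0, 0.6]
    - [0, 0, 25, 0, 0, 0, 0.6]
    - [0, 0, 25, 0, 0, 0, 0.6]
    - [0, 0, 20, 0, 0, 0, 0.6]
    - [0, 0, 20, 0, 0, 0, 0.6]
    - [0, 0, 15, 0, 0, 0, 0.6]
    - [0, 0, 10, 0, 0, 0, 0.6]
    - [0, 0, 3.5, 0, 0, 0, 0.6]
    - [0, 0, 0, 0, 0, 0, 0.6]
    - [0, 0, 0, 0, 0, 0, 0.6]
  grip_force: 60

```text
time_s: 5.52
position: [0.6045, -0.0558, 0.1481]
tool_rot: [[-0.817, -0.082, 0.571], [-0.067, 0.997, 0.047], [-0.573, 0.0, -0.82]]
ft_force: [-0.7, -0.2, -0.5]
grip_width: 0.0509
gripper_force: 0.0
```

```bash
python3 - <<'E'
from go import *
rel(np.array([.6145,-.0552,.136])+n*.016+yl*.0009-u*.0004)
shot('wrist','w2')
E
python3 meas.py w2
```

```text
t 5.525 pos [ 0.6045 -0.0558  0.1481] q [ -23.2   21.9   99.2   31.4   31.  -141. ]
rotvec deg [-0.04  0.   -0.08]
shift now-frame mm [-0.9  0.6 -0.4] target-frame [-0.9  0.6 -0.4]
plane off mm -0.015247742836461355 slopes deg [-0.00418337  0.02149159]
bar 5182 ((-1.3753089904785156, 0.9097003936767578), (16.025434494018555, 58.40224075317383), 89.88758087158203) h 44.69356686017808 angle from u toward left deg 0.015597919721884373
spot 1687 ((-33.1914176940918, 85.88786315917969), (22.49402618408203, 22.143877029418945), 45.85605239868164) h 3.538725197849856
teal 19836 ((-1.9046478271484375, 80.25077056884766), (93.55143737792969, 88.61137390136719), 0.11838898062705994) h 1.945438869523764
```

View pics/w2.png

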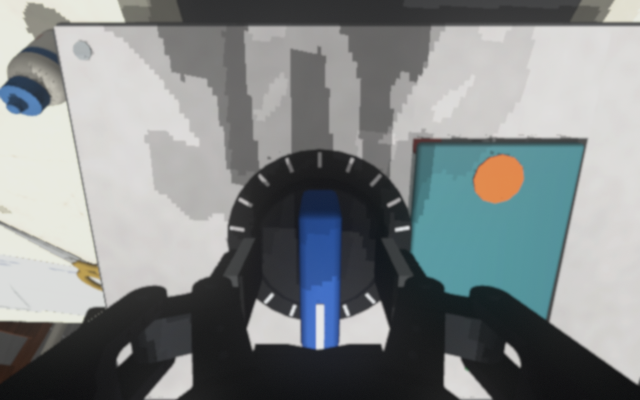

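The fingers straddle the bar at (320,270), and the bar is aligned to within 0.1°. Closing the grip.

apply_moves:
  series:
    - [-0.3, 0.5, 0, 0, 0, 0, 0.4]
    - [0, 0, 0, 0, 0, 0, 0.1]
    - [0, 0, 0, 0, 0, 0, 0]
    - [0, 0, 0, 0, 0, 0, 0]
    - [0, 0, 0, 0, 0, 0, 0]
    - [0, 0, 0, 0, 0, 0, 0]
  grip_force: 60

```text
time_s: 6.32
position: [0.6046, -0.055, 0.148]
tool_rot: [[-0.817, -0.083, 0.571], [-0.067, 0.997, 0.048], [-0.573, 0.001, -0.82]]
ft_force: [-5.2, 1.2, 5.7]
grip_width: 0.0149
gripper_force: 58.7
```

apply_moves:
  series:
    - [0, 0, 0, 0, 0, 5, 0]
    - [0, 0, 0, 0, 0, 5, 0]
    - [0, 0, 0, 0, 0, 5, 0]
    - [0, 0, 0, 0, 0, 5, 0]
    - [0, 0, 0, 0, 0, 5, 0]
    - [0, 0, 0, 0, 0, 5, 0]
    - [0, 0, 0, 0, 0, 5, 0]
    - [0, 0, 0, 0, 0, 5, 0]
    - [0, 0, 0, 0, 0, 0, 0]

```text
time_s: 7.45
position: [0.6047, -0.0549, 0.1481]
tool_rot: [[-0.679, 0.462, 0.571], [0.59, 0.806, 0.048], [-0.438, 0.369, -0.82]]
ft_force: [-4.3, 2.3, 5.9]
grip_width: 0.0152
gripper_force: 58.8
```

apply_moves:
  series:
    - [0, 0, 0, 0, 0, 5, 0]
    - [0, 0, 0, 0, 0, 5, 0]
    - [0, 0, 0, 0, 0, 5, 0]
    - [0, 0, 0, 0, 0, 5, 0]
    - [0, 0, 0, 0, 0, 5, 0]
    - [0, 0, 0, 0, 0, 5, 0]
    - [0, 0, 0, 0, 0, 5, 0]
    - [0, 0, 0, 0, 0, 5, 0]
    - [0, 0, 0, 0, 0, 0, 0]
    - [0, 0, 0, 0, 0, 0, 0]

```text
time_s: 8.7
position: [0.6048, -0.0547, 0.1481]
tool_rot: [[-0.223, 0.79, 0.571], [0.97, 0.239, 0.048], [-0.098, 0.564, -0.82]]
ft_force: [-3.9, 3.8, 6.5]
grip_width: 0.0153
gripper_force: 58.7
```

```bash
python3 - <<'E'
from go import *
rel(np.array([.6145,-.0552,.136])+n*.016); print(telemetry.observe()['wrist_torque'])
shot('wrist','w3')
E
python3 meas.py w3
```

```text
t 8.7 pos [ 0.6048 -0.0547  0.1481] q [-23.1  21.9  99.2  31.3  31.  -60.9]
rotvec deg [ 1.000e-02 -2.000e-02 -8.008e+01]
shift now-frame mm [-1.4  0.7 -0.5] target-frame [-0.9 -1.3 -0.5]
[0.44309074 0.19208627 0.31974896]
plane off mm -0.07850003120715823 slopes deg [0.00387621 0.03376627]
bar 5250 ((-0.5429291725158691, 2.0715579986572266), (16.771059036254883, 58.21516418457031), 9.868023872375488) h 44.62283440450244 angle from u toward left deg -79.72200412217306
spot 2250 ((-33.19739532470703, 86.07445526123047), (21.92805290222168, 21.954822540283203), 12.516547203063965) h 3.4564500021420805
teal 29280 ((0.14255142211914062, 83.34568786621094), (98.71109008789062, 72.18976593017578), 1.203271508216858) h 1.6064216702836986
```

The bar has turned 79.7° clockwise. Release and withdraw.

apply_moves:
  series:
    - [0, 0, 0, 0, 0, 0, 0.3]
    - [0, 0, 0, 0, 0, 0, 0.6]
    - [0, 0, 0, 0, 0, 0, 0.6]
    - [0, 0, 0, 0, 0, 0, 0.6]
    - [0, 0, -10, 0, 0, 0, 0.6]
    - [0, 0, -20, 0, 0, 0, 0.6]
    - [0, 0, -30, 0, 0, 0, 0.6]
    - [0, 0, -30, 0, 0, 0, 0.6]
    - [0, 0, -30, 0, 0, 0, 0.6]
    - [0, 0, 0, 0, 0, 0, 0.6]
    - [0, 0, 0, 0, 0, 0, 0.6]

```text
time_s: 10.12
position: [0.5362, -0.0609, 0.2457]
tool_rot: [[-0.223, 0.791, 0.57], [0.97, 0.239, 0.048], [-0.099, 0.564, -0.82]]
ft_force: [0.3, 0.4, -0.4]
grip_width: 0.0513
gripper_force: 0.0
```

```bash
python3 - <<'E'
from go import *
C=np.array([.6145,-.0552,.136])
rel(C+n*.04-u*.0332+yl*.0858)
shot('wrist','w4')
E
python3 meas.py w4
```

```text
t 10.125 pos [ 0.5362 -0.0609  0.2457] q [-27.9   8.1  99.6  26.   44.9 -56.7]
rotvec deg [-5.00e-02 -4.00e-02 -8.01e+01]
shift now-frame mm [ 89.1 -16.6  94.9] target-frame [31.7 84.9 94.9]
plane off mm -0.02590562722987266 slopes deg [-0.00792014  0.0141384 ]
bar 1460 ((-0.6227102279663086, 2.343904495239258), (15.288372039794922, 57.25062561035156), 10.443102836608887) h 44.63311348058609 angle from u toward left deg -78.78345477115029
spot 616 ((-32.99090576171875, 86.17327880859375), (20.16942596435547, 20.495925903320312), 10.337868690490723) h 3.5042490160441764
teal 9047 ((0.34770965576171875, 85.6689453125), (75.9996109008789, 96.5597915649414), 89.0725326538086) h 1.715458954370229
```

View pics/w4.png

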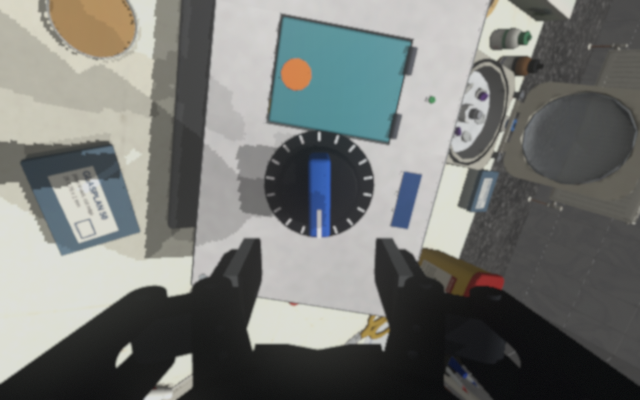

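The dial rests four clicks on: the white end is at (319,222), and nothing else has moved. Next I'll close the fingers and go over the spot at (297,73).

apply_moves:
  series:
    - [30, -5.5, 0, 0, 0, 0, 0.3]
    - [30, -5.5, 0, 0, 0, 0, 0]
    - [29.3, -5.6, 0, 0, 0, 0, 0]
    - [0, 0, 25, 0, 0, 0, 0]
    - [0, 0, 25, 0, 0, 0, 0]
    - [0, 0, 25, 0, 0, 0, 0]
    - [0, 0, 20, 0, 0, 0, 0]
    - [0, 0, 15, 0, 0, 0, 0]
    - [0, 0, 10, 0, 0, 0, 0]
    - [0, 0, 5, 0, 0, 0, 0]
    - [0, 0, 0, 0, 0, 0, 0]
    - [0, 0, 0, 0, 0, 0, 0]
  grip_force: 30

```text
time_s: 11.68
position: [0.5745, 0.0277, 0.1259]
tool_rot: [[-0.223, 0.79, 0.571], [0.97, 0.239, 0.047], [-0.099, 0.564, -0.82]]
ft_force: [0.4, -1.0, 0.1]
grip_width: 0.0001
gripper_force: 0.0
```

Run:
```python
from go import *
C=np.array([.6145,-.0552,.136])
rel(C+n*.001-u*.0332+yl*.086);shot('wrist','w5')
```

```text
t 11.675 pos [0.5745 0.0277 0.1259] q [-13.9  21.2 106.   29.4  21.9 -53. ]
rotvec deg [-2.000e-02  2.000e-02 -8.008e+01]
shift now-frame mm [ 0.2 -0.4  9.6] target-frame [0.5 0.1 9.6]
```

View pics/w5.png

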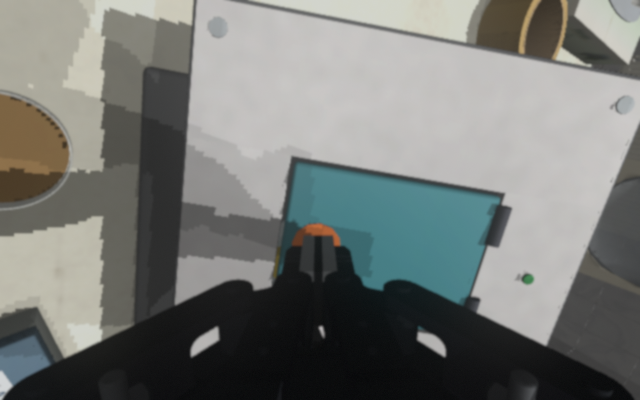

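The fingertips at (318,245) are over the orange spot, about 10 mm off. Pressing slowly.

apply_moves:
  series:
    - [0, 0, 3, 0, 0, 0, 0]
    - [0, 0, 3, 0, 0, 0, 0]
    - [0, 0, 2, 0, 0, 0, 0]
    - [0, 0, 1, 0, 0, 0, 0]
    - [0, 0, 1, 0, 0, 0, 0]
    - [0, 0, 1, 0, 0, 0, 0]
    - [0, 0, 1, 0, 0, 0, 0]
    - [0, 0, 0, 0, 0, 0, 0]

```text
time_s: 12.72
position: [0.5814, 0.0282, 0.1156]
tool_rot: [[-0.223, 0.79, 0.571], [0.97, 0.239, 0.048], [-0.099, 0.564, -0.82]]
ft_force: [-2.1, -0.9, 1.9]
grip_width: 0.0002
gripper_force: 1.3
```

apply_moves:
  series:
    - [0, 0, 1, 0, 0, 0, 0]
    - [0, 0, 0.7, 0, 0, 0, 0]
    - [0, 0, 0.5, 0, 0, 0, 0]
    - [0, 0, 0, 0, 0, 0, 0]

```text
time_s: 13.22
position: [0.5827, 0.0283, 0.1138]
tool_rot: [[-0.223, 0.79, 0.571], [0.97, 0.239, 0.048], [-0.099, 0.564, -0.82]]
ft_force: [-2.1, -1.2, 2.7]
grip_width: -0.0001
gripper_force: 1.4
```

apply_moves:
  series:
    - [0, 0, 0.6, 0, 0, 0, 0]
    - [0, 0, 0.4, 0, 0, 0, 0]
    - [0, 0, 0, 0, 0, 0, 0]

```text
time_s: 13.6
position: [0.5831, 0.0284, 0.1135]
tool_rot: [[-0.223, 0.79, 0.571], [0.97, 0.239, 0.047], [-0.099, 0.564, -0.82]]
ft_force: [-7.5, -1.6, 8.4]
grip_width: 0.0002
gripper_force: 5.4
```

apply_moves:
  series:
    - [0, 0, -10, 0, 0, 0, 0]
    - [0, 0, -25, 0, 0, 0, 0]
    - [0, 0, -40, 0, 0, 0, 0]
    - [0, 0, -40, 0, 0, 0, 0]
    - [0, 0, -40, 0, 0, 0, 0]
    - [0, 0, -30, 0, 0, 0, 0]
    - [0, 0, 0, 0, 0, 0, 0]
    - [0, 0, 0, 0, 0, 0, 0]
    - [0, 0, 0, 0, 0, 0, 0]
    - [0, 0, 0, 0, 0, 0, 0]

```text
time_s: 14.85
position: [0.4778, 0.0197, 0.2638]
tool_rot: [[-0.223, 0.791, 0.569], [0.97, 0.239, 0.048], [-0.098, 0.563, -0.821]]
ft_force: [0.6, -0.3, -0.1]
grip_width: -0.0002
gripper_force: 0.0
```

apply_moves:
  series:
    - [0, 0, 0, 0, 0, 0, 0]
    - [0, 0, 0, 0, 0, 0, 0]
    - [0, 0, 0, 0, 0, 0, 0]
    - [0, 0, 0, 0, 0, 0, 0]
    - [0, 0, 0, 0, 0, 0, 0]
    - [0, 0, 0, 0, 0, 0, 0]
    - [0, 0, 0, 0, 0, 0, 0]
    - [0, 0, 0, 0, 0, 0, 0]
    - [0, 0, 0, 0, 0, 0, 0]
    - [0, 0, 0, 0, 0, 0, 0]

```text
time_s: 16.1
position: [0.4777, 0.0196, 0.2647]
tool_rot: [[-0.223, 0.79, 0.57], [0.97, 0.239, 0.048], [-0.099, 0.564, -0.82]]
ft_force: [0.1, -0.0, -0.9]
grip_width: -0.0001
gripper_force: 0.0
```

```bash
python3 - <<'E'
from go import *
shot('wrist','w6');shot('scene','s6');shot('top','t6')
a=cv2.imread('pics/s6.png')[120:360,220:460];b=cv2.imread('pics/w6.png')
cv2.imwrite('pics/f6.png',np.hstack([cv2.resize(a,(400,400)),cv2.resize(b,(400,400))]))
E
python3 meas.py w6
```

```text
plane off mm -0.11505481170685707 slopes deg [-0.01500238  0.00131968]meas.py:12: RuntimeWarning: Mean of empty slice.
  t=l[b]; r=cv2.minAreaRect(t[:,:2].astype(np.float32)); w=np.linalg.svd(t[:,:2]-t[:,:2].mean(0),full_matrices=False)[2][0]; w*=np.sign(w[0])
  ret = um.true_divide(
Traceback (most recent call last):
  File "meas.py", line 17, in <module>
    if __name__=='__main__': meas(sys.argv[1])
                             ~~~~^^^^^^^^^^^^^
  File "meas.py", line 12, in meas
    t=l[b]; r=cv2.minAreaRect(t[:,:2].astype(np.float32)); w=np.linalg.svd(t[:,:2]-t[:,:2].mean(0),full_matrices=False)[2][0]; w*=np.sign(w[0])
                                                             ~~~~~~~~~~~~~~~~~~~~~~~~~~~~~~~~~~~~~~~~~~~~~~~~~~~~~~~~~~~~~^^^
IndexError: index 0 is out of bounds for axis 0 with size 0
```

View pics/f6.png

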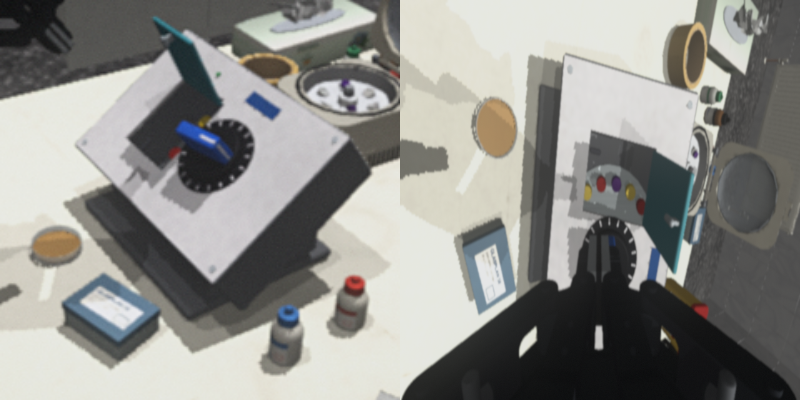

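The hatch stands open past square, at (188,60) in the left picture, and the bystanders are in place. I'll wait another second, then check the angles.

apply_moves:
  series:
    - [0, 0, -20, 0, 0, 0, 0]
    - [0, 0, 0, 0, 0, 0, 0]
    - [0, 0, 0, 0, 0, 0, 0]
    - [0, 0, 0, 0, 0, 0, 0]
    - [0, 0, 0, 0, 0, 0, 0]
    - [0, 0, 0, 0, 0, 0, 0]
    - [0, 0, 0, 0, 0, 0, 0]
    - [0, 0, 0, 0, 0, 0, 0]
    - [0, 0, 0, 0, 0, 0, 0]

```text
time_s: 17.38
position: [0.4663, 0.0187, 0.2811]
tool_rot: [[-0.223, 0.79, 0.571], [0.97, 0.239, 0.048], [-0.099, 0.564, -0.82]]
ft_force: [0.6, 0.2, -0.6]
grip_width: 0.0002
gripper_force: 0.0
```

Run:
```python
from go import *
C=np.array([.6145,-.0552,.136]);R=np.stack([u,yl,n],1)
for c in ['scene','top']:
    shot(c,c+'7'); F,P=cloud(c+'7'); hsv=cv2.cvtColor(F,cv2.COLOR_RGB2HSV).astype(int); h,s,v=hsv[...,0],hsv[...,1],hsv[...,2]
    l=(P-C)@R*1e3; ok=~np.isnan(l[...,0])
    t=l[ok&(h>80)&(h<104)&(s>80)&(l[...,1]>44)&(l[...,1]<128)&(l[...,2]>8)&(l[...,2]<110)&(abs(l[...,0]-55)<45)]
    if len(t)>30:
        w=np.linalg.svd(t-t.mean(0),full_matrices=False)[2][2]; w*=np.sign(w[0]); print(c,'hatch n',len(t),w.round(3),'open rad',np.pi-np.arctan2(abs(w[0]),-abs(w[2])) if 0 else np.arctan2(w[0],w[2]))
    t=l[ok&(h>104)&(h<125)&(s>120)&(np.hypot(l[...,0],l[...,1])<45)&(l[...,2]>38)&(l[...,2]<50)]
    if len(t)>20:
        w=np.linalg.svd(t[:,:2]-t[:,:2].mean(0),full_matrices=False)[2][0]; w*=np.sign(w[0]); print(c,'bar',len(t),np.degrees(np.arctan2(w[1],w[0])))
```

```text
scene hatch n 485 [ 0.982 -0.    -0.189] open rad 1.7605774197630262
scene bar 214 -79.7120986754171
top hatch n 495 [ 0.988  0.    -0.155] open rad 1.7261744800305874
top bar 168 -76.79389933237391
```

The hatch is at about 1.75 rad (fully open) and the dial at about -80°, so I'm handing the job in.

```bash
python3 -c "
from rig import env
print(env.close_job())"
```

```text
the job is handed in; nothing more can be done
None
```

The dial measures four clicks clockwise (about 80°) and is let go, the hatch is fully open at about 1.75 rad, the bottles, slide box and dish look unmoved, and the job was handed in at about 17 s.

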